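Vibration check on the microcentrifuge: lid shut, pen on the measuring disc

ROBOT

A 6-joint arm with a two-finger parallel gripper is mounted at the origin on the work surface. World frame = base frame: x ahead of the robot, y to its left, z up, the work surface at z = 0. Lengths are in m, angles in rad, forces in N, time in s.
With the tool pointing down it reaches from about 0.425 to 0.925 m from the base axis. Payload 12.5 kg.
Tool frame: the origin (TCP) lies at the very end of the fingers, on their centre line; the grasp point (between the pads) lies 19 mm behind it (manip.grip_point_offset is the distance from the TCP to the grasp point, in m); z points along the fingers, y is the direction in which the jaws open and shut (so a half turn about z gives the same grasp; the last joint's range is limited). The gripper opens to 85 mm and grips with 20 to 120 N. Pads are 22 mm wide; open, the fingers measure 114 mm over their backs; the gripper's body (76 mm by 85 mm) begins 54 mm behind the grasp point. The pads swing forward as they close: fully open they stand 13 mm farther back than shut.
Start: joints at [1.081, 0.491, 1.559, -0, 1.092, -0.106], TCP at [0.234, 0.58, 0.231] pointing down, gripper open.
Joint ranges: [-3.1, 3.1], [-0.84, 2.19], [0.05, 2.79], [-1.13, 4.28], [0.06, 2.93], [-2.69, 2.69]. Speed limits (rad/s): [2.22, 2.22, 2.79, 3.14, 3.14, 3.14].

INTERFACE

Orientations are given as a 3x3 rotation matrix whose columns are the frame's x, y, z axes.
In Python, from workcell import manip gives the robot as it stands. The module is installed in compiled form; this text tells all that it offers. Calls block until the motion is done:
- manip.movep(position, orientation): joint-space move of the TCP to a pose.
- manip.servo_line(position, ori=None, vel=0.15, f_stop=None): straight line of the TCP; ori=None keeps the orientation; vel is the mean speed in m/s. With f_stop (N) it stops when the force on the tool has changed by that much, and returns True; else False.
- manip.movej(angles): joint-space move.
- manip.release() and manip.close_gripper(grip_force=None): open the fingers fully, or close them until they stop; grip_force is the grip in N (None keeps the last).
- manip.dwell(seconds).
- manip.inverse_kinematics(position, orientation): joint angles nearest the present ones, or None.
- manip.sense(): the state.
- manip.snapshot(name): name is "scene" or "top"; returns a dict with "frame" (384x512x3 uint8, red, green, blue), "fx", "fy", "cx", "cy" (pixels), "k1" (the pictures are not rectified: a ray, as slopes to the right and down, at radius r is drawn at 1 + k1 r^2 times it, then the intrinsics apply), "R" (3x3) and "t" (3): a world point X has camera coordinates R X + t. Camera axes: x right, y down, z forward; pixel columns grow to the right and rows downward; lengths in m; the calibration is good to about 2 mm. A picture is of the moment at which its call begins. There is no depth.
A pose or a line that the arm cannot do raises manip.MotionError and nothing moves.
- manip.job_done(): hands the job in, once; it reports no verdict.
Trained networks look in the newest picture that a camera, given by its name, has taken for a name from the list of things; names that differ only in an ending like _2 or _b are one class to them, and where a whole thing is asked for, a point or a joint stands for the part that bears it (a point fixed in the world has none). Each returns a list of dicts, best first, with "score" (0 to 1); they miss things now and then, are a little off and sometimes report something else, mostly with a low value. They report only what shows in the picture. A call takes as long as a camera call. They do not tell look-alikes from the thing itself.
- manip.look_for(camera, label): "rect" ([centre column, centre row, width, height] in pixels, round what is visible of it).
- manip.trace(camera, label): "mask" (384x512 bool, what is visible of it) and "rect" ([centre column, centre row, width, height] in pixels, round what is visible of it).
- manip.pinpoint(camera, label): "at" ([column, row] in pixels: a listed point, or the origin of a listed thing).
The state is a dict: "time_s": time; "q": joint angles; "qvel": joint speeds; "joint_torque": joint torques, N m; "eef_pos": TCP position; "tool_rot": TCP orientation; "contact_force": force on the tool from outside, world axes, zero at the start; "ft_torque": the same for the moment, N m; "grip_width": opening from 0.0 (shut) to 1.0 (fully open).
Only numpy, scipy, OpenCV 4.12 (cv2) and the standard library are available. Lean on these libraries where they do the work, as an engineer would, in place of code of your own. Each camera call takes 0.05 s, during which the arm holds its last target. There are 200 camera calls.

TASK

The microcentrifuge is loaded and waiting for its vibration check: swing its lid fully shut, then draw the vibration pen from its desk holder and set its sprung tip on the small steel measuring disc on the centrifuge's deck. Hold the pen upright with light pressure, so that the tip is pushed part-way in but not hard against its stop, and finish like that, still gripping the pen on the disc while the run is started. Leave the wash bottle, the flask and the dropper bottle where they stand.

Things in the scene. Friction and masses are not known exactly. Their poses are not given: they have to be found in the camera images.
- centrifuge: Benchtop microcentrifuge, white housing 265 mm deep (x) by 220 mm wide (y), fixed to the bench. Origin: centre of its underside, at bench level; x points from its front (sloped key panel, towards the robot) to its back, z up. The flat deck is 125 mm high. In front of the lid a free strip of deck runs across the whole width, from 98 to 57 mm in front of the origin. The closed lid's top is 149 mm above the bench.
- lid (a joint): Hinge angle of the centrifuge's grey lid, rad: 0 = fully shut, flat on the deck; grows as it swings up and back, 1.45 at most; it starts wide open, 1.0 or more. The hinge is stiff: the lid stays where it is left and takes about 1 to 4 N at its front edge to swing shut; it has no latch, it stays shut once pushed down.
- lid_hinge (a point): Middle of the lid's hinge line (parallel to the centrifuge's y axis), 118 mm behind the centrifuge's origin and 128 mm above the bench. The point's axes are the centrifuge's.
- lid_front (a point): Middle of the lid's front edge, on its outer (upper) face, 170 mm from the hinge line; moves with the lid. The lid is a slab 22 mm thick, 200 mm wide, 170 mm from hinge to front edge, with a round sight glass in the middle and a 10 mm thick finger lip 76 mm wide that sticks out 8 mm at its front edge; its outer face lies 21 mm off the hinge line. Site axes at lid angle 0 are the centrifuge's.
- disc_top (a point): Centre of the top face of the measuring disc, a plain steel disc 25 mm in diameter and 3 mm thick with a dot at its centre, stuck with a thin black adhesive rim on the deck strip in front of the lid, left, right or middle; top face level, 128 mm above the bench.
- holder: Black desk holder of the pen, fixed to the bench, upper block 64 mm (x) by 50 mm (y), foot 94 by 80 mm, 85 mm high; origin at the centre of its underside. The pen stands upright in its pocket 40 mm deep (1.5 mm play all round) and lifts straight out; it must rise 85 mm to be clear.
- pen_center (a point): Vibration pen, 0.14 kg: grey flat body 36 mm (x) by 22 mm (y) by 125 mm tall, steel nose below it, sprung steel tip at the bottom, 165 mm in all. This point is the middle of the grey body, 102.5 mm above the point of the free tip and 62.5 mm below the flat top; x along its 36 mm width, y through its 22 mm thickness, z up the pen. In the holder this point is 107.5 mm above the bench, and the body's upper 80 mm are clear of the holder.
- pen_point (a point): Flat end of the pen's sprung tip, a 6 mm steel rod, on the pen's axis; moves with the tip. 5 mm above the bench while the pen stands in the holder.
- probe (a joint): How far the sprung tip is pushed in, m: 0 = free, 0.008 = hard against its stop. Spring: 1.5 N to start moving, 0.6 N more per mm, 6.3 N at the stop.
- wash_center (a point): Loose white wash bottle with a yellow cap and spout, 74 mm in diameter, 200 mm tall; point on its axis 76 mm up.
- flask_center (a point): Loose stoppered volumetric flask, amber, bulb 60 mm in diameter, 170 mm tall; point on its axis 85 mm up.
- dropper_center (a point): Loose small white dropper bottle, 34 mm in diameter, 80 mm tall; point on its axis 40 mm up.
Mind the look-alikes: they are no part of the job. Of the things like the part that bears pen_center, leave any that is pink; of the rest the larger one is meant.

How it is judged:
By the outcome, as a careful person would: the job done as asked, in the order asked, and still so for the second after the job is handed in, while the arm keeps its last pose, push and grip.
It also fails if it takes over 58 s, if anything falls off the work surface, if the arm or the gripper's body presses on something with over 40 N, if the wrist force passes 120 N, or if a joint passes its speed limit or range.

## Working session

There is one attempt and no reset: what is moved stays moved. The work goes in short steps, each a Python script; the robot and the scene stay as the last script left them, time stands still between calls to the robot, and variables do not carry over. Pictures are saved under pics/ and viewed, about 8 in all and at most 12, crops included, and the job is handed in when it is done.

```bash
mkdir -p pics; cat > h.py <<'E'
import numpy as np, cv2
from workcell import manip
def snap(n,f=None):
    s=manip.snapshot(n)
    if f: cv2.imwrite('pics/'+f,cv2.cvtColor(s['frame'],cv2.COLOR_RGB2BGR))
    return s
def KD(s):
    return np.array([[s['fx'],0,s['cx']],[0,s['fy'],s['cy']],[0,0,1.]]),np.array([s['k1'],0,0,0.])
def ray(s,px):
    K,D=KD(s); u=cv2.undistortPoints(np.array([[px]],float),K,D)[0,0]
    R=np.array(s['R']);t=np.array(s['t'])
    return -R.T@t, R.T@np.array([u[0],u[1],1.])
def atz(s,px,z):
    c,d=ray(s,px); return c+d*(z-c[2])/d[2]
def proj(s,X):
    K,D=KD(s); return cv2.projectPoints(np.atleast_2d(np.array(X,float)),cv2.Rodrigues(np.array(s['R']))[0],np.array(s['t'],float),K,D)[0][:,0]
E
python3 - <<'E'
from h import *
S={n:snap(n,n+'0.png') for n in('scene','top')}
for n,s in S.items():
    print(n,'cam',np.round(ray(s,(256,192))[0],3))
for n,s in S.items():
    for l,z in dict(centrifuge=0,lid_hinge=.128,lid_front=None,disc_top=.128,holder=0,pen_center=.1075,wash_center=.076,flask_center=.085,dropper_center=.04).items():
        for d in manip.pinpoint(n,l)[:3]:
            print(n,l,round(d['score'],2),np.round(d['at'],1),np.round(atz(s,d['at'],z),3) if z is not None else '')
np.set_printoptions(suppress=True)
a=cv2.imread('pics/scene0.png');b=cv2.imread('pics/top0.png')
E
```

```text
scene cam [1.516 0.034 1.075]
top cam [0.402 0.035 1.139]
scene centrifuge 0.94 [255.4 212.4] [0.575 0.042 0.   ]
scene centrifuge 0.28 [131.7 176.8] [ 0.406 -0.359  0.   ]
scene lid_hinge 0.87 [261.1 211.2] [0.684 0.056 0.128]
scene lid_front 0.71 [259.2 156. ] 
scene disc_top 0.58 [361.7 159.8] [0.493 0.362 0.128]
scene holder 0.62 [353.9 185.7] [0.476 0.359 0.   ]
scene pen_center 0.71 [132.1 175.9] [ 0.513 -0.32   0.108]
scene pen_center 0.7 [389.5 157.1] [0.462 0.459 0.108]
scene pen_center 0.68 [358.3 161.8] [0.48  0.357 0.108]
scene wash_center 0.97 [132.1 175.4] [ 0.478 -0.331  0.076]
scene flask_center 0.6 [141.2 234. ] [ 0.716 -0.268  0.085]
scene dropper_center 0.67 [351.7 246.5] [0.745 0.302 0.04 ]
top centrifuge 0.55 [262.8 208.9] [0.563 0.036 0.   ]
top lid_hinge 0.94 [255.6 152. ] [0.692 0.057 0.128]
top lid_front 0.68 [261.8 140.4] 
top disc_top 0.42 [233.7 237.2] [0.474 0.106 0.128]
top holder 0.91 [144.2 233.2] [0.489 0.365 0.   ]
top pen_center 0.79 [ 97.3 218.4] [0.516 0.456 0.107]
top pen_center 0.68 [ 92.5 243.9] [0.452 0.462 0.107]
top pen_center 0.55 [129.9 232.9] [0.481 0.37  0.107]
top wash_center 0.86 [408.  240.5] [ 0.479 -0.333  0.076]
top flask_center 0.63 [381.2 152.9] [ 0.706 -0.273  0.085]
top dropper_center 0.57 [257.5 150.9] [0.72  0.054 0.04 ]
```

View pics/scene0.png

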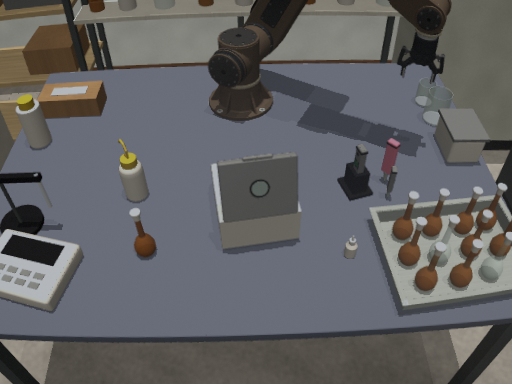

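View pics/top0.png

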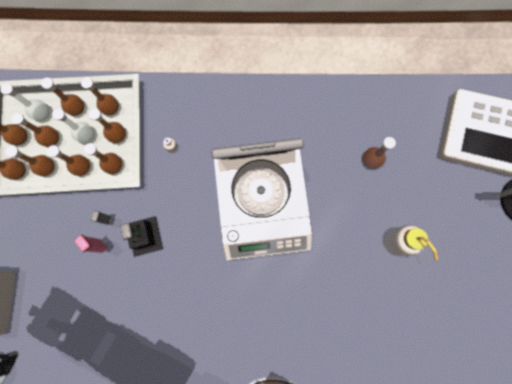

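```bash
python3 - <<'E'
import cv2,numpy as np
b=cv2.imread('pics/top0.png');a=cv2.imread('pics/scene0.png')
f=lambda i,x,y,w,h,k:cv2.resize(i[y:y+h,x:x+w],None,fx=k,fy=k,interpolation=cv2.INTER_CUBIC)
L=f(b,205,132,115,136,4)[:544]; R1=f(b,80,205,85,68,4); R2=f(a,330,130,85,68,4)
o=np.zeros((544,800,3),np.uint8);o[:,:460]=L;o[:272,460:]=R1;o[272:,460:]=R2
cv2.imwrite('pics/m1.png',o)
E
```

```text
(no output)
```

View pics/m1.png

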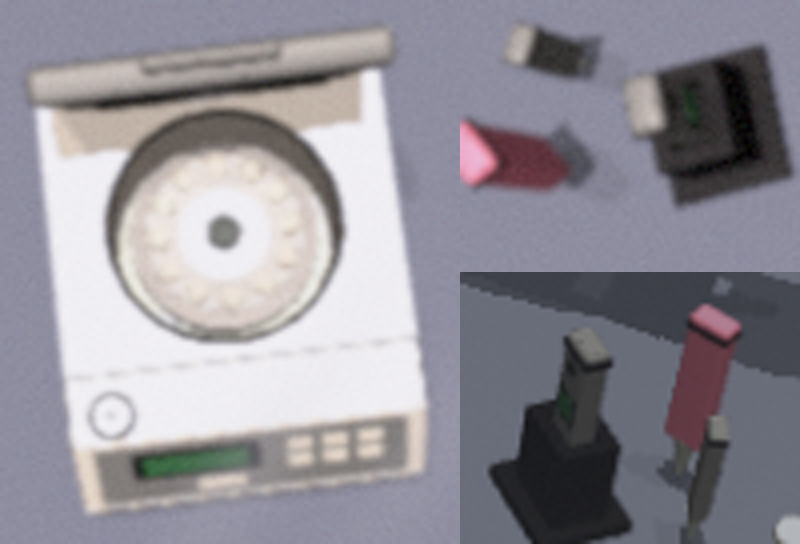

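```bash
python3 - <<'E'
from h import *
from scipy.optimize import least_squares
np.set_printoptions(suppress=True,precision=4)
S={n:snap(n) for n in('scene','top')};t=S['top'];s=S['scene']
c=lambda x,y,ox,oy:((x+.5)/4-.5+ox,(y+.5)/4-.5+oy)
C=lambda x,y,z:atz(t,c(x,y,205,132),z)
H=lambda x,y,z:atz(t,c(x-460,y,80,205),z)
d=C(70,378,.125)-C(420,338,.125);print('yaw lidline',np.arctan2(-d[0],d[1]),np.hypot(*d[:2]))
d=C(38,105,.125)-C(78,445,.125);print('yaw left edge',np.arctan2(d[1],d[0]))
print('disc',C(112,415,.128), 'fx',t['fx'],t['k1'])
A=[H(760,47,.0),H(795,178,.0),H(680,205,.0)]
for z in(0,.012):
  A=[H(760,47,z),H(795,178,z),H(680,205,z)];d=A[0]-A[1];e=A[2]-A[1]
  print('foot z',z,'ctr',(A[0]+A[2])/2,'yaw',np.arctan2(d[1],d[0]),np.arctan2(-e[0],e[1]),np.hypot(*d[:2]),np.hypot(*e[:2]))
print('pentop',H(646,105,.17),'scene',atz(s,(330+(588-460)/4,130+(345-272)/4),.17))
# pink & small: triangulate tops
def tri(p,q):
    c1,d1=ray(t,p);c2,d2=ray(s,q);k=np.linalg.lstsq(np.c_[d1,-d2],c2-c1,rcond=None)[0]
    return (c1+k[0]*d1+c2+k[1]*d2)/2,np.linalg.norm(c1+k[0]*d1-c2-k[1]*d2)
print('pink top',tri(c(473-460,155,80,205),(330+(716-460)/4,130+(322-272)/4)))
print('small top',tri(c(520-460,45,80,205),(330+(719-460)/4,130+(430-272)/4)))
print('pen top',tri(c(646-460,105,80,205),(330+(588-460)/4,130+(345-272)/4)))
# lid angle: front outer edge in scene and top; hinge avg
for yaw in(.11,.14):
  h=np.array([.688,.0565,.128]);ex=np.array([np.cos(yaw),np.sin(yaw),0]);ez=np.array([0,0,1.])
  for th in np.arange(1,1.46,.1):
    P=h+.17*(-np.cos(th)*ex+np.sin(th)*ez)+.021*(np.sin(th)*ex+np.cos(th)*ez)
    print(yaw,round(th,2),proj(s,P)[0],proj(t,P)[0])
u=manip.sense();print(u['q'],u['eef_pos'],u['tool_rot'],u['grip_width'],u['time_s'])
E
```

```text
yaw lidline 0.13449775298746047 0.21851482361406743
yaw left edge 0.1540621531245278
disc [0.4781 0.1093 0.128 ] fx 409.12180004166675 0.04927899789734045
foot z 0 ctr [0.4815 0.3634 0.    ] yaw 0.327502482041372 0.24849009007249231 0.09541015961974392 0.08048513937070886
foot z 0.012 ctr [0.4807 0.3599 0.012 ] yaw 0.32750248204137256 0.24849009007249231 0.09440492904818525 0.07963715711206851
pentop [0.4807 0.3594 0.17  ] scene [0.489  0.3579 0.17  ]
pink top (array([0.4504, 0.4655, 0.1562]), np.float64(0.0016791496310060697))
small top (array([0.5218, 0.4608, 0.1124]), np.float64(0.001295679656450252))
pen top (array([0.4812, 0.361 , 0.1633]), np.float64(0.0012113776124152225))
0.11 1.0 [256.5871 150.1842] [257.7512 166.9434]
0.11 1.1 [257.4208 152.3249] [257.0567 159.0771]
0.11 1.2 [258.3167 155.1681] [256.3434 151.0939]
0.11 1.3 [259.2663 158.7067] [255.6223 143.1186]
0.11 1.4 [260.2596 162.922 ] [254.9048 135.2765]
0.14 1.0 [255.7157 150.2804] [258.7787 166.8346]
0.14 1.1 [256.7258 152.402 ] [257.8688 158.9909]
0.14 1.2 [257.8102 155.2247] [256.9291 151.0317]
0.14 1.3 [258.9585 158.7413] [255.9741 143.0812]
0.14 1.4 [260.1585 162.9334] [255.0189 135.2643]
[ 1.0814  0.4909  1.5589  0.      1.0917 -0.1056] [0.234  0.5796 0.2313] [[-0.9272  0.3744  0.0001]
 [ 0.3744  0.9272  0.0001]
 [-0.      0.0001 -1.    ]] 1.0023511637478177 1.1
```

```bash
cat >> h.py <<'E'
def Rdown(yaw):
    """tool down, jaw axis along the y axis of a frame with this yaw; nearest wrist turn"""
    c,s=np.cos(yaw),np.sin(yaw); best=None
    return [np.array([[g*c,-g*s,0],[g*s,g*c,0],[0,0,1.]])@np.diag([-1,1,-1]) for g in(1,-1)]
E
cat > lid.py <<'E'
from h import *
np.set_printoptions(suppress=True,precision=3)
yaw=.145;h=np.array([.688,.0565,.128]);ex=np.array([np.cos(yaw),np.sin(yaw),0]);ez=np.array([0,0,1.])
R=Rdown(yaw)[0]
def T(th,rc=.15): return h+(-rc*np.cos(th)+.021*np.sin(th)+.011)*ex+(rc*np.sin(th)+.021*np.cos(th))*ez
manip.close_gripper(40)
p=np.array(manip.sense()['eef_pos']);manip.servo_line(p+[0,0,.2],vel=.2)
a=h+.07*ex;a[2]=.42
manip.movep(a,R);print(manip.sense()['q'])
a[2]=.275;manip.servo_line(a,vel=.2)
for th in np.arange(1.35,.05,-.1):
    hit=manip.servo_line(T(th),vel=.08,f_stop=20);u=manip.sense()
    print(round(th,2),hit,u['eef_pos'],u['contact_force'])
    if hit: break
print(u['time_s'])
snap('scene','lid_s.png')
E
python3 lid.py
```

```text
[ 0.002  0.626  0.832  0.     1.683 -1.715]
1.35 False [0.687 0.056 0.279] [0.627 0.177 0.977]
1.25 False [0.672 0.054 0.277] [ 0.25 -1.    0.4 ]
1.15 False [0.657 0.052 0.274] [ 0.082 -0.259 -0.26 ]
1.05 False [0.643 0.05  0.269] [-0.134 -0.059  0.722]
0.95 False [0.629 0.048 0.262] [-0.054 -0.57   0.221]
0.85 False [0.617 0.046 0.255] [ 0.449  0.067 -0.282]
0.75 False [0.605 0.044 0.246] [0.115 0.288 0.133]
0.65 False [0.593 0.043 0.236] [-0.032 -0.236  0.026]
0.55 False [0.583 0.041 0.224] [ 0.387  0.937 -0.076]
0.45 False [0.574 0.04  0.212] [-0.143 -0.42   0.632]
0.35 False [0.567 0.039 0.199] [-0.739 -0.515  0.072]
0.25 False [0.56  0.038 0.185] [ 1.2    0.343 -0.329]
0.15 False [0.555 0.037 0.171] [-0.668 -0.324 -0.048]
11.625
```

View pics/lid_s.png

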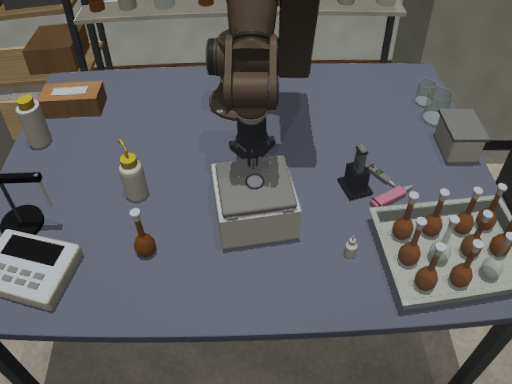

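The lid follows the fingers and is nearly down (its front at about (255,165)). The pink and the small grey look-alikes now lie on the bench near (385,187). The flask, wash bottle and dropper bottle still stand. Next I finish the push.

```bash
cat > lid2.py <<'E'
from h import *
exec(open('lid.py').read().split('manip.close_gripper')[0])
manip.servo_line(T(.06),vel=.08,f_stop=20)
q=T(0);q[2]=.138
for i in range(1):
    hit=manip.servo_line(q,vel=.02,f_stop=14);u=manip.sense();print(hit,u['eef_pos'],u['contact_force'])
p=np.array(u['eef_pos']);manip.servo_line([p[0],p[1],.30],vel=.2)
# out of the way towards the holder, above it
b=np.array([.481,.360,.33]);q0=manip.sense()['q']
c=[(manip.inverse_kinematics(b,R),R) for R in Rdown(.285)]
print([x[0] for x in c])
c=[x for x in c if x[0] is not None]
R=min(c,key=lambda x:abs(x[0][5]))[1]
manip.movep(b,R);manip.release();u=manip.sense();print(u['q'],u['tool_rot'],u['time_s'])
s=snap('top','t2.png');s2=snap('scene')
for n,w in(('top',s),('scene',s2)):
  for l,z in dict(pen_center=.1075,holder=0,disc_top=.128,lid_front=.149,wash_center=.076,flask_center=.085,dropper_center=.04).items():
    for d in manip.pinpoint(n,l)[:2]: print(n,l,round(d['score'],2),np.round(d['at'],1),atz(w,d['at'],z))
print('lidfront expected',T(0,.17)-.011*ex)
a=s['frame'][...,::-1];f=lambda i,x,y,w,h,k:cv2.resize(i[y:y+h,x:x+w],None,fx=k,fy=k,interpolation=cv2.INTER_CUBIC)
a2=s2['frame'][...,::-1]
cv2.imwrite('pics/m2.png',np.hstack([f(a,200,135,120,136,4)[:480],f(a2,200,120,80,120,4)]))
E
python3 lid2.py
```

```text
True [0.551 0.037 0.149] [-2.313 -0.512  8.472]
[array([ 0.533,  0.375,  1.482, -0.   ,  1.284, -1.323]), array([ 0.533,  0.375,  1.482, -0.   ,  1.284,  1.818])]
[ 0.533  0.375  1.482 -0.     1.284 -1.323] [[-0.96  -0.281 -0.   ]
 [-0.281  0.96  -0.   ]
 [ 0.    -0.    -1.   ]] 15.525
top pen_center 0.81 [105.9 255.9] [0.423 0.425 0.107]
top pen_center 0.78 [111.8 215.1] [0.525 0.42  0.107]
top holder 0.87 [146.7 231.9] [0.493 0.359 0.   ]
top holder 0.75 [258.1 150.2] [0.734 0.053 0.   ]
top disc_top 0.6 [233.4 237.9] [0.472 0.107 0.128]
top lid_front 0.93 [266.4 218.5] [0.519 0.027 0.149]
top wash_center 0.6 [404.9 240.4] [ 0.479 -0.326  0.076]
top flask_center 0.76 [378.6 152.6] [ 0.707 -0.266  0.085]
top dropper_center 0.5 [169.5 144.5] [0.735 0.301 0.04 ]
scene pen_center 0.62 [358.  160.8] [0.475 0.357 0.107]
scene pen_center 0.55 [387.6 196.2] [0.625 0.416 0.108]
scene holder 0.85 [354.9 186.7] [0.48  0.361 0.   ]
scene disc_top 0.39 [278.6 161. ] [0.489 0.115 0.128]
scene disc_top 0.32 [139.4 231.6] [ 0.742 -0.261  0.128]
scene lid_front 0.6 [252.1 161.6] [0.512 0.037 0.149]
scene wash_center 0.84 [130.9 176.1] [ 0.481 -0.335  0.076]
scene flask_center 0.75 [140.8 231.8] [ 0.708 -0.27   0.085]
scene dropper_center 0.63 [354.1 240.5] [0.725 0.312 0.04 ]
lidfront expected [0.52  0.032 0.149]
```

View pics/m2.png

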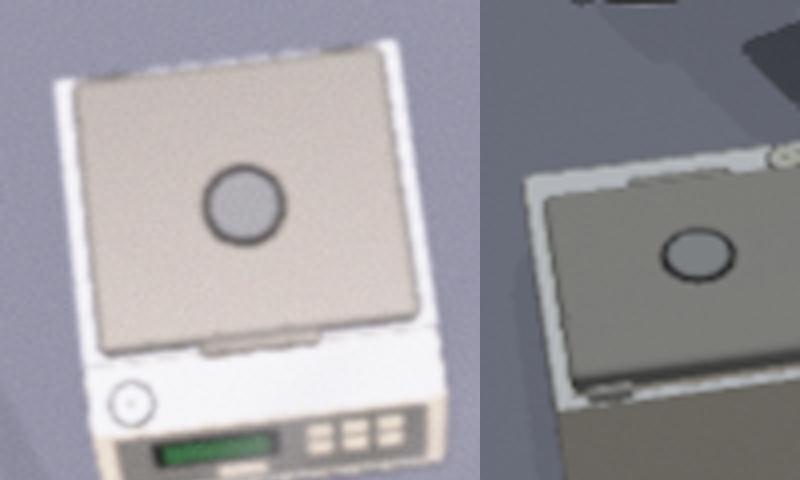

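```bash
cat > grasp.py <<'E'
from h import *
np.set_printoptions(suppress=True,precision=4)
print(manip.servo_line([.481,.360,.116],vel=.15,f_stop=10))
manip.close_gripper(40);manip.dwell(.2);u=manip.sense();print('grip',u['grip_width'],u['eef_pos'],u['contact_force'],u['ft_torque'])
F=np.array(u['contact_force'])
if np.hypot(F[0],F[1])<25:
    print(manip.servo_line([.481,.360,.26],vel=.1,f_stop=25))
    manip.dwell(.2);u=manip.sense();print('up',u['grip_width'],u['eef_pos'],u['contact_force'],u['ft_torque'],u['time_s'])
S={n:snap(n) for n in('scene','top')}
for n,s in S.items():
    for l in('pen_center','pen_point','disc_top'):
        for d in manip.pinpoint(n,l)[:3]: print(n,l,round(d['score'],2),np.round(d['at'],1))
f=lambda i,x,y,w,h,k:cv2.resize(i[y:y+h,x:x+w,::-1],None,fx=k,fy=k,interpolation=cv2.INTER_CUBIC)
cv2.imwrite('pics/m3.png',np.hstack([f(S['scene']['frame'],310,80,100,130,4),f(S['top']['frame'],80,170,100,130,4)]))
E
python3 grasp.py
```

```text
False
grip 0.252116473160067 [0.4811 0.36   0.1162] [-0.4272 -1.3432  3.7001] [-0.2063  0.008   0.0307]
False
up 0.25207953825514606 [0.4809 0.36   0.2597] [ 0.0636 -0.5154 -0.83  ] [ 0.014  -0.0048  0.0181] 20.4917
scene pen_center 0.97 [387.2 196. ]
scene pen_center 0.68 [364.7 123.1]
scene pen_center 0.64 [377.7 173.6]
scene disc_top 0.48 [277.  158.1]
top pen_center 0.51 [108.7 226.4]
top pen_center 0.48 [109.  255.3]
top pen_point 0.25 [166.8 144.3]
```

View pics/m3.png

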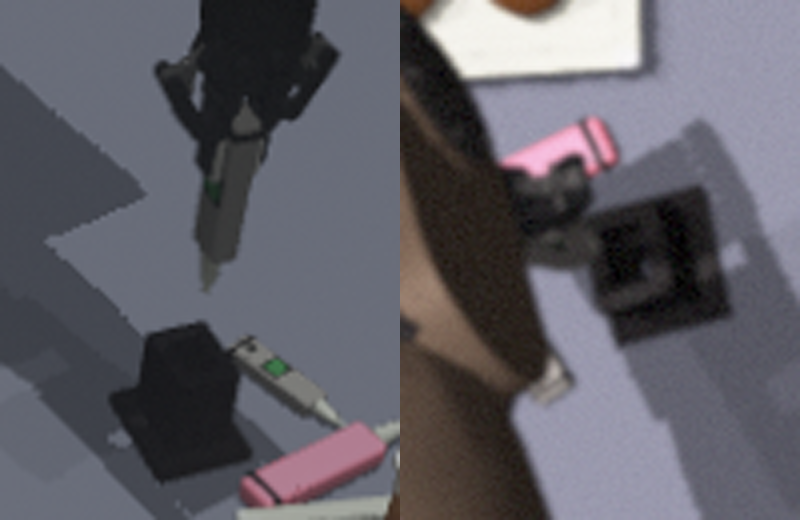

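```bash
python3 - <<'E'
from h import *
np.set_printoptions(suppress=True,precision=4)
s=snap('scene')
for z in(.1485,.1885,.2735,.3135):print(z,(proj(s,[.481,.36,z])[0]-[309.5,79.5])*4-.5)
print('disc scene',atz(s,(200+307/4-.4,120+39),.128),atz(s,(277,158.1),.128),atz(s,(278.6,161),.128))
print('tip ray',atz(s,(361.4,151.6),.1485))
for X in ([.478,.109,.128],[.481,.112,.128]): print('proj disc',proj(s,X))
for z in (.25,.3):
  print([manip.inverse_kinematics([.479,.11,z],R) for R in Rdown(.145)],[manip.inverse_kinematics([.479,.11,z],R) for R in Rdown(.285)])
E
```

```text
0.1485 [206.1377 289.2008]
0.1885 [213.8342 247.9723]
0.2735 [230.9759 154.8283]
0.3135 [239.4194 108.2366]
disc scene [0.4805 0.1085 0.128 ] [0.4766 0.1107 0.128 ] [0.4895 0.1147 0.128 ]
tip ray [0.4796 0.361  0.1485]
proj disc [[276.4578 158.4256]]
proj disc [[277.5287 159.0821]]
[array([ 0.0912,  0.28  ,  1.8526, -0.    ,  1.0089, -1.6246]), array([ 0.0912,  0.28  ,  1.8526, -0.    ,  1.0089,  1.517 ])] [array([ 0.0912,  0.28  ,  1.8526, -0.    ,  1.0089, -1.7646]), array([ 0.0912,  0.28  ,  1.8526, -0.    ,  1.0089,  1.377 ])]
[array([ 0.0912,  0.2285,  1.7794, -0.    ,  1.1337, -1.6246]), array([ 0.0912,  0.2285,  1.7794, -0.    ,  1.1337,  1.517 ])] [array([ 0.0912,  0.2285,  1.7794, -0.    ,  1.1337, -1.7646]), array([ 0.0912,  0.2285,  1.7794, -0.    ,  1.1337,  1.377 ])]
```

```bash
cat > place.py <<'E'
from h import *
np.set_printoptions(suppress=True,precision=4)
D=np.array([.479,.109]);R=np.array(manip.sense()['tool_rot'])
manip.servo_line([.481,.36,.33],vel=.15)
manip.movep([*D,.33],R)
manip.servo_line([*D,.247],vel=.1);manip.dwell(.3)
u=manip.sense();print(u['eef_pos'],u['contact_force'],u['tool_rot'],u['time_s'])
S={n:snap(n) for n in('scene','top')}
for n,s in S.items():
    for l in('pen_point','disc_top'):
        for d in manip.pinpoint(n,l)[:2]: print(n,l,round(d['score'],2),np.round(d['at'],1))
    print(n,'exp tip',proj(s,[*D,.1355]),'disc',proj(s,[*D,.128]))
f=lambda i,x,y,w,h,k:cv2.resize(i[y:y+h,x:x+w,::-1],None,fx=k,fy=k,interpolation=cv2.INTER_CUBIC)
cv2.imwrite('pics/m4.png',np.hstack([f(S['scene']['frame'],246,110,60,70,7),f(S['top']['frame'],205,200,50,70,7)]))
E
python3 place.py
```

```text
[0.4791 0.109  0.2473] [-0.5467 -0.6556 -1.7534] [[-0.9597 -0.2811  0.0006]
 [-0.2811  0.9597  0.0001]
 [-0.0006 -0.0001 -1.    ]] 23.825
scene disc_top 0.56 [278.9 158.2]
scene exp tip [[276.5202 156.7725]] disc [[276.4771 158.6531]]
top exp tip [[232.5268 234.7639]] disc [[232.7447 235.0044]]
```

View pics/m4.png

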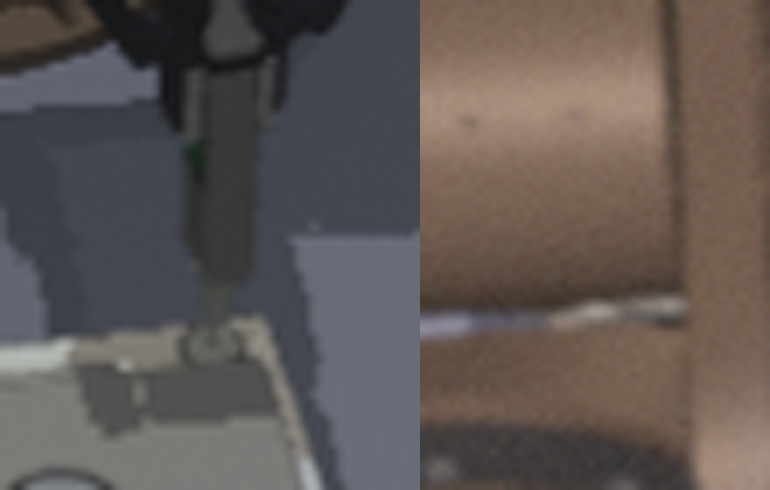

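The pen hangs upright and the tip, at crop (212,330), sits centrally above the disc at (212,345). The arm hides the disc from the top camera. I descend until the tip touches.

```bash
cat > press.py <<'E'
from h import *
np.set_printoptions(suppress=True,precision=4)
p=np.array(manip.sense()['eef_pos']);D=[.479,.109]
def F():
    v=[]
    for _ in range(8): manip.dwell(.03);v.append(manip.sense()['contact_force'])
    return np.mean(v,0)
F0=F();print(F0,p)
for z in np.arange(.243,.2335,-.001):
    manip.servo_line([*D,z],vel=.02,f_stop=8);f=F()-F0;print(round(z,4),manip.sense()['eef_pos'][2],f)
    if f[2]>3.3: break
u=manip.sense();print(u['time_s'],u['ft_torque'],u['grip_width'])
S=snap('scene')
f=lambda i,x,y,w,h,k:cv2.resize(i[y:y+h,x:x+w,::-1],None,fx=k,fy=k,interpolation=cv2.INTER_CUBIC)
cv2.imwrite('pics/m5.png',f(S['frame'],246,100,60,80,7))
E
python3 press.py
```

```text
[ 0.2254 -0.1399 -1.2794] [0.479 0.109 0.247]
0.243 0.24306363132297484 [-0.0666  0.1158 -0.254 ]
0.242 0.24201991233211684 [ 0.0156 -0.0296 -0.1099]
0.241 0.24100734254135733 [-0.1691  0.3123 -0.055 ]
0.24 0.24001931867193874 [-0.3144  0.4091  0.0184]
0.239 0.23906849733030908 [ 0.0859 -0.1731  1.5895]
0.238 0.23802382489449989 [0.3987 0.1232 2.3097]
0.237 0.2370362740002524 [0.1131 0.0175 3.034 ]
0.236 0.23603315521754845 [0.1991 0.3247 3.4598]
28.625 [-0.0256 -0.2022  0.052 ] 0.252526127374878
```

View pics/m5.png

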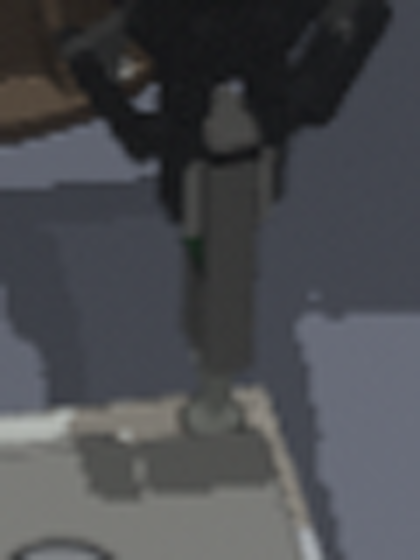

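```bash
python3 - <<'E'
from h import *
np.set_printoptions(suppress=True,precision=3)
s=snap('scene')
for l,z in dict(wash_center=.076,flask_center=.085,dropper_center=.04,lid_front=.149).items():
    for d in manip.pinpoint('scene',l)[:1]: print(l,d['score'],atz(s,d['at'],z))
manip.dwell(.5);u=manip.sense();print(u['eef_pos'],u['contact_force'],u['grip_width'],u['time_s'])
manip.job_done()
E
```

```text
wash_center 0.73 [ 0.483 -0.337  0.076]
flask_center 0.85 [ 0.717 -0.268  0.085]
dropper_center 0.77 [0.742 0.311 0.04 ]
lid_front 0.93 [0.498 0.033 0.149]
[0.479 0.109 0.236] [1.492 0.025 1.902] 0.25045593008297456 29.425
the job is handed in; nothing more can be done
```

The job is handed in at about 29 s. The lid is shut, and the pen is gripped upright on the measuring disc with its tip pushed in about 3.4 mm of 8 mm.

- **Lid:** the fingers stopped on it at 149 mm, the closed height, and the pictures show it flat on the deck. The last network reading of the lid's front edge was about 2 cm off where it should be. By then the arm was partly in the way, so I put that down to a poor detection.
- **Pen:** the tip touched at the height expected for the disc top, and the force rose to about 3.5 N, which matches the spring. A single reading just before hand-in was about 3.2 N net, within the sensor's roughly 1 N noise. The scene camera showed the tip centred on the disc. The arm hid the disc from the top camera, so I could not check it from there.
- **Other things:** the wash bottle, flask and dropper bottle were found where they started, to within the networks' accuracy of about 1 cm.
- **Look-alikes:** the pink pen and the small grey pen stood at the start and were lying on the bench once the lid had been pushed. I don't know whether they fell by themselves or the arm knocked them, but the arm's planned path did not pass near them.

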